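Sort out the wick clips with tired springs

TASK

Some of the blue wick clips standing in the white rack have weak springs, which can only be felt by squeezing their handles. Put every weak clip in the red tray and leave every sound one standing in the rack. Do not push the jars, the tin or the label roll about.

Things in the scene. Friction and masses are not known exactly. Their poses are not given: they have to be found in the camera images.
- clip_a: one of four identical-looking blue spring clips, sound or weak, 18 mm wide (y), 87 mm tall, about 50 g, standing jaws down in a rack slot, two handles up in a V. Origin: grey block between the pivots, 30 mm above the jaw tips; z up, handle ends at +57 mm. Handles squeeze together along x: over their outer faces 45 mm above the origin 42 mm wide when free, 26 mm at the stop (46 mm free at the ends)
- clip_b: another such clip, sound or weak, same size and axes as clip_a. For every clip, the force on each handle when squeezed 45 mm above its origin: sound, 8 N to begin, 14 N halfway (34 mm wide), 20 N at the stop; weak, 1.5 N to begin, 3 N halfway, 4.5 N at the stop. Let go, the jaws of a sound clip press on each other with 14 N, of a weak one with 3 N
- clip_c: another such clip, sound or weak, same size, axes and forces. Any clip springs back when let go; squeezing opens its jaws harmlessly inside the slot. Held squeezed to the stop it can be lifted straight up and carried; set down on a level floor it stands on its jaws or may fall over
- clip_d: another such clip, sound or weak, same size, axes and forces. Which clip is weak, and how many are, does not show; the slots they stand in change
- rack: white fixed rack, 42 (x) x 187 (y) x 44 mm high; origin at the centre of its underside, z up. Four open slots at y = -75, -25, 25, 75 mm, each 30 (x) x 21 (y) mm, floor 6 mm above the table. A clip stands in each, squeezed along the rack's x, its handles reaching 49 mm above the rack's top
- tray: red fixed open tray for the weak clips, 150 (x) x 190 (y) x 30 mm high, walls and floor 5 mm thick; origin at the centre of its underside, z up. The tray and the rack stand on either side of the table's middle, and either may be the left one
- wick_tin: bystander: round grey tin beyond the work, 68 mm across, 36 mm high, origin at the centre of its underside
- amber_jar: bystander: brown glass jar with black lid, 68 mm across, 78 mm high, left of the work; origin at the centre of its underside
- label_roll: bystander: white roll of stickers lying flat, 66 mm across, 30 mm high, right of the work; origin at the centre of its underside

How it is judged:
By the outcome, as a careful person would: the job done as asked, in the order asked, and still so for the second after the job is handed in, with the robot touching nothing.
It also fails if it takes over 67 s, if anything falls off the work surface, if the arm or the gripper's body presses on something with over 40 N, if the wrist force passes 120 N, or if a joint passes its speed limit or range.

ROBOT

A 6-joint arm with a two-finger parallel gripper is mounted at the origin on a cart in front of the work surface, level with it; the furniture and walls round the work are solid. World frame = base frame: x ahead of the robot, y to its left, z up, the work surface at z = 0. Lengths are in m, angles in rad, forces in N, time in s.
With the tool pointing down it reaches from about 0.3 to 0.775 m from the base axis. Payload 14.6 kg.
Tool frame: the origin (TCP) lies at the very end of the fingers, on their centre line; the grasp point (between the pads) lies 19 mm behind it; z points along the fingers, y is the line along which they close (so a half turn about z gives the same grasp; the last joint's range is limited). The gripper opens to 94 mm and grips with 3 to 60 N. Pads are 16 mm wide; open, the fingers measure 119 mm over their backs; the gripper's body (75 mm by 177 mm) begins 78 mm behind the grasp point.
Start: joints at [1.036, 0.3, 1.521, -0, 1.321, -0.067], TCP at [0.248, 0.491, 0.205] pointing down, gripper open.
Joint ranges: [-3.03, 3.03], [-0.79, 2.21], [0.23, 2.52], [-1.04, 4.18], [0, 3.07], [-2.55, 2.55]. Speed limits (rad/s): [2.22, 2.22, 2.57, 3.14, 3.14, 3.14].

INTERFACE

Orientations are given as [roll, pitch, yaw] about the fixed x, y, z axes, in that order (R = Rz(yaw) Ry(pitch) Rx(roll)).
In Python, from station import * gives the robot as it stands.
- The arm moves only by the tool jog_arm, never from a script. Its argument "rows" is a list of rows, each a list of 3 entries, a list of its own where there are three numbers: the shift along the tool's x, y, z in m, then the turn about the tool's z in degrees, then the finger opening in m, from 0 to 0.094. A call has 1 to 12 rows; each row shifts and turns the commanded pose from where the row before left it, along the tool's axes as they then stand; what a row does not reach is not made up. A row lasts 1/12 s, in which the tool goes at most 41.7 mm and 7.16 degrees, less where a joint would pass 70% of its speed; a pose out of reach is approached as far as the arm can. A call is refused whole if a number of a shift passes 0.0417 or a number of a turn 7.16, either way. A call with a gripper value outside its range is refused whole. The fingers move at their own pace and stop on an object; "squeeze" is the grip in N (left out, the last holds). Time passes only in rows, so rows that do not move let the fingers close. It gives the time, the measured TCP pose, the force, the opening and the grip force at its end, in the units of the state.
- get_obs(): the state, without advancing time (a new reading comes with each control period).
- camera(name): name is "side" or "top"; returns a dict with "image" (400x640x3 uint8, red, green, blue), "range_z" (400x640 float32, m along the optical axis (not along the pixel's ray), 0 where there is no reading), "K" (3x3 intrinsics, pixels), "world_from_camera" (4x4, takes a point from camera to world coordinates). Camera axes: x right, y up, looking along -z (the intrinsics and any distortion apply to the point x, -y, -z); pixel columns grow to the right and rows downward; lengths in m; the calibration is good to about 2 mm. A picture is of the moment at which its call begins.
- hand_in(): hands the job in; it is judged then, once.
Trained networks look in a picture, given as the dict that the camera call returned (one of the last four; its "shot" number tells which), for a name from the list of things; names that differ only in an ending like _2 or _b are one class to them, and where a whole thing is asked for, a point or a joint stands for the part that bears it (a point fixed in the world has none). Each returns a list of dicts, best first, with "p" (0 to 1); they miss things now and then, are a little off and sometimes report something else, mostly with a low value. They report only what shows in the picture. A call takes as long as a camera call.
- search_frame(label, picture): "at" ([column, row] as shares, 0 to 1, of the picture: columns of its width, rows of its height, amid what is visible of it).
- spot_point(label, picture): "at" ([column, row] as shares, 0 to 1, of the picture: columns of its width, rows of its height: a listed point, or the origin of a listed thing).
The state is a dict: "time_s": time; "qpos": joint angles; "joint_vel": joint speeds; "tau": joint torques, N m; "ee_pos": TCP position; "eef_rot": TCP orientation; "force": force on the tool from outside, world axes, zero at the start; "moment": the same for the moment, N m; "grip_width": finger opening in m; "grip_force": force on a finger pad.
Only numpy, scipy, OpenCV 4.12 (cv2) and the standard library are available. Lean on these libraries where they do the work, as an engineer would, in place of code of your own. Each camera call takes 0.05 s, during which the arm holds its last target. There are 200 camera calls.

## Working session

There is one attempt and no reset: what is moved stays moved. The work goes in short steps, Python scripts to look and compute and a tool call to move; the robot and the scene stay as the last step left them, time stands still between calls to the robot, and variables do not carry over. Pictures are saved under pics/ and viewed, at most 10 in all, crops included, and the job is handed in when it is done.

Besides the shell and the picture viewer there is one more tool, called after "Emit:" by a JSON object that holds its "name" and its "arguments", one argument or row to a line. jog_arm: Moves the arm, as the interface text tells. Its arguments: {"type":"object","properties":{"rows":{"type":"array","items":{"type":"array"}},"squeeze":{"type":"number"}},"required":["rows"]}

```bash
mkdir -p pics; cat > h.py <<'E'
from station import *
import numpy as np, cv2
def world(c,u,v,z=None):
    K=c["K"];T=np.array(c["world_from_camera"])
    x=(u-K[0][2])/K[0][0]; y=(v-K[1][2])/K[1][1]
    d=T[:3,:3]@np.array([x,-y,-1]); o=T[:3,3]
    if z is None:
        return o+d*float(c["range_z"][int(round(v)),int(round(u))])
    return o+d*(z-o[2])/d[2]
E
python3 - <<'E'
from h import *
o=get_obs(); print({k:np.round(v,3).tolist() for k,v in o.items()})
for n in("top","side"):
    c=camera(n); cv2.imwrite(f"pics/{n}.png",c["image"][:,:,::-1]); print(n,[k for k in c], np.round(c["world_from_camera"],3).tolist())
    for l,z in(("clip_a",.036),("rack",0),("tray",0)):
        for d in spot_point(l,c)[:6]:
            u,v=d["at"][0]*640,d["at"][1]*400
            print(l,round(d["p"],2),round(u),round(v),np.round(world(c,u,v,z),3),np.round(world(c,u,v),3))
E
```

```text
{'time_s': 0.0, 'qpos': [1.036, 0.3, 1.522, -0.0, 1.321, -0.067], 'joint_vel': [0.001, 0.001, -0.002, -0.001, -0.001, -0.002], 'tau': [-0.001, -53.181, -35.272, 0.071, 0.024, -0.0], 'ee_pos': [0.248, 0.491, 0.205], 'eef_rot': [-3.14, -0.0, 2.674], 'force': [0.036, 1.315, -0.345], 'moment': [-0.011, 0.013, -0.044], 'grip_force': 0.0, 'grip_width': 0.094}
top ['image', 'range_z', 'K', 'world_from_camera', 'shot'] [[-0.011, 0.992, -0.129, 0.433], [-1.0, -0.011, -0.001, -0.019], [-0.002, 0.129, 0.992, 1.586], [0.0, 0.0, 0.0, 1.0]]
clip_a 0.56 388 199 [ 0.587 -0.27   0.036] [ 0.587 -0.27   0.035]
clip_a 0.55 376 206 [ 0.558 -0.221  0.036] [ 0.559 -0.221  0.034]
clip_a 0.55 348 212 [ 0.538 -0.113  0.036] [ 0.538 -0.113  0.037]
rack 0.87 367 205 [ 0.566 -0.19   0.   ] [ 0.562 -0.185  0.044]
tray 0.9 295 224 [0.496 0.1   0.   ] [0.495 0.099 0.005]
side ['image', 'range_z', 'K', 'world_from_camera', 'shot'] [[0.944, 0.204, -0.259, 0.182], [-0.33, 0.55, -0.768, -1.224], [-0.014, 0.81, 0.586, 1.001], [0.0, 0.0, 0.0, 1.0]]
clip_a 0.71 333 240 [ 0.574 -0.211  0.036] [ 0.552 -0.268  0.09 ]
clip_a 0.67 342 251 [ 0.583 -0.266  0.036] [ 0.582 -0.266  0.036]
clip_a 0.52 322 232 [ 0.555 -0.166  0.036] [ 0.554 -0.167  0.037]
clip_a 0.48 315 225 [ 0.547 -0.124  0.036] [ 0.531 -0.173  0.079]
rack 0.74 326 248 [ 0.554 -0.199  0.   ] [ 0.544 -0.228  0.028]
tray 0.97 283 200 [0.497 0.086 0.   ] [0.496 0.084 0.002]
```

View pics/top.png

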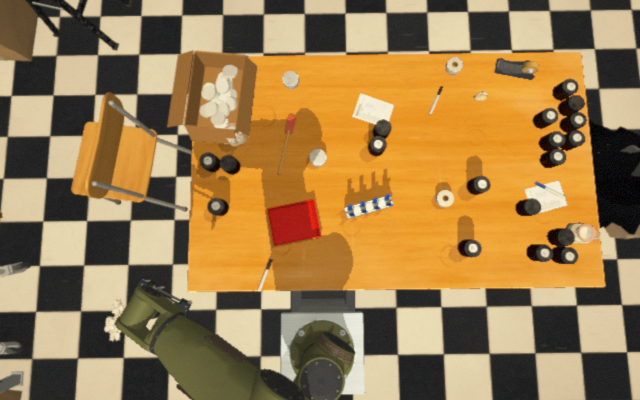

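View pics/side.png

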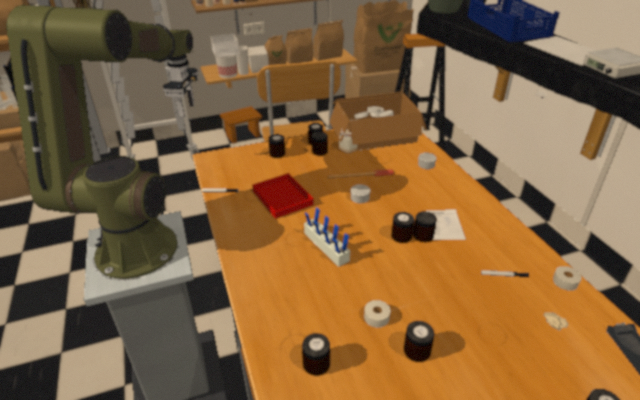

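The top view shows the tray at about (295,224) and the rack at about (368,206), tilted with four clips. The tin is near (318,157) and the label roll near (445,198). Next I fit the rack pose from the point clouds.

```bash
cat > fit.py <<'E'
from h import *
from scipy.optimize import minimize
def cloud(c,lo,hi):
    v,u=np.mgrid[0:400,0:640]; r=c["range_z"]; K=c["K"];T=np.array(c["world_from_camera"])
    P=np.stack([(u-K[0][2])/K[0][0]*r,-(v-K[1][2])/K[1][1]*r,-r],-1)@T[:3,:3].T+T[:3,3]
    m=(r>0)&(P>lo).all(-1)&(P<hi).all(-1); return P[m],c["image"][m].astype(int),u[m],v[m]
def fit(pts,w,l):
    b=[1e9]
    def cost(p):
        cx,cy,t=p; d=pts-[cx,cy]; a=d@[np.cos(t),np.sin(t)]; q=d@[-np.sin(t),np.cos(t)]
        ex=np.maximum(np.abs(a)-w/2,0); ey=np.maximum(np.abs(q)-l/2,0); return (ex**2+ey**2).sum()*1e6+ .0
    return cost
if __name__=="__main__":
  for n in("top","side"):
    c=camera(n); print(n,"f",c["K"][0][0])
    P,I,u,v=cloud(c,[.45,-.35,.015],[.68,-.05,.11])
    blue=(I[:,2]>I[:,0]+40)
    top=(~blue)&(P[:,2]>.036)&(P[:,2]<.052)&(I.min(1)>110)
    q=P[top][:,:2]; r=cv2.minAreaRect((q*1000).astype(np.float32)); print("racktop",top.sum(),np.round(r[0],1),np.round(r[1],1),round(r[2],1), "z",np.median(P[top][:,2]))
    B=P[blue]; print("blue n",len(B))
    yaw=.27; 
    th=np.arctan2(*(lambda e:(e[0],e[1]))(np.linalg.svd(B[:,:2]-B[:,:2].mean(0))[2][0])); print("pca dir",th)
    hb=B[B[:,2]>.05]
    s=hb[:,:2]@[-np.sin(yaw),np.cos(yaw)]
    _,lab,cen=cv2.kmeans(s.astype(np.float32).reshape(-1,1),4,None,(3,50,1e-5),10,cv2.KMEANS_PP_CENTERS)
    for k in np.argsort(cen[:,0]):
        m=lab[:,0]==k; g=hb[m]; print(m.sum(),np.round((g.min(0)+g.max(0))/2,4),np.round(g.mean(0),4),np.round(g.max(0)[2],3))
    # tray
    P,I,u,v=cloud(c,[.35,-.05,.018],[.65,.25,.045]); m=(I[:,0]>I[:,1]+60)
    r=cv2.minAreaRect((P[m][:,:2]*1000).astype(np.float32)); print("tray",np.round(r[0],1),np.round(r[1],1),round(r[2],1))
    big=cv2.resize(c["image"][180:290,260:420] if n=="side" else c["image"][140:250,260:420],None,fx=5,fy=5,interpolation=cv2.INTER_CUBIC); cv2.imwrite(f"pics/crop_{n}.png",big[:,:,::-1])
    for l in("wick_tin","amber_jar","label_roll"):
        for d in spot_point(l,c)[:3]: print(l,round(d["p"],2),np.round(world(c,d["at"][0]*640,d["at"][1]*400,0),3))
E
python3 fit.py
```

```text
top f 395.4902563133922
racktop 321 [ 560.2 -190.9] [ 41.6 187.2] 14.8 z 0.04335852161276921
blue n 99
pca dir -0.284772330322279
21 [ 0.5797 -0.2615  0.0747] [ 0.5842 -0.2615  0.0797] 0.096
23 [ 0.565  -0.2144  0.075 ] [ 0.5701 -0.2137  0.0782] 0.099
19 [ 0.5539 -0.1666  0.0752] [ 0.5552 -0.1666  0.081 ] 0.099
23 [ 0.5399 -0.1192  0.0768] [ 0.5435 -0.1185  0.0793] 0.1
tray [503.  104.7] [150.7 189.6] 10.8
wick_tin 0.78 [ 0.754 -0.001  0.   ]
amber_jar 0.84 [0.576 0.403 0.   ]
label_roll 0.54 [ 0.592 -0.5    0.   ]
side f 473.5679662987863
racktop 313 [ 555.7 -194. ] [ 47.3 188.7] 15.1 z 0.04008220879085189
blue n 214
pca dir 2.922539603511046
57 [ 0.5755 -0.269   0.0729] [ 0.5793 -0.2675  0.0748] 0.092
58 [ 0.5613 -0.2198  0.0711] [ 0.5668 -0.2191  0.0725] 0.092
43 [ 0.5484 -0.1708  0.0728] [ 0.5548 -0.1709  0.0723] 0.094
34 [ 0.5388 -0.1224  0.0714] [ 0.5471 -0.1217  0.0698] 0.093
tray [497.9  99.1] [154.6 200.1] 10.5
wick_tin 0.58 [ 0.752 -0.     0.   ]
amber_jar 0.72 [0.56  0.396 0.   ]
amber_jar 0.71 [ 0.564 -0.197  0.   ]
label_roll 0.6 [ 0.587 -0.501  0.   ]
```

View pics/crop_top.png

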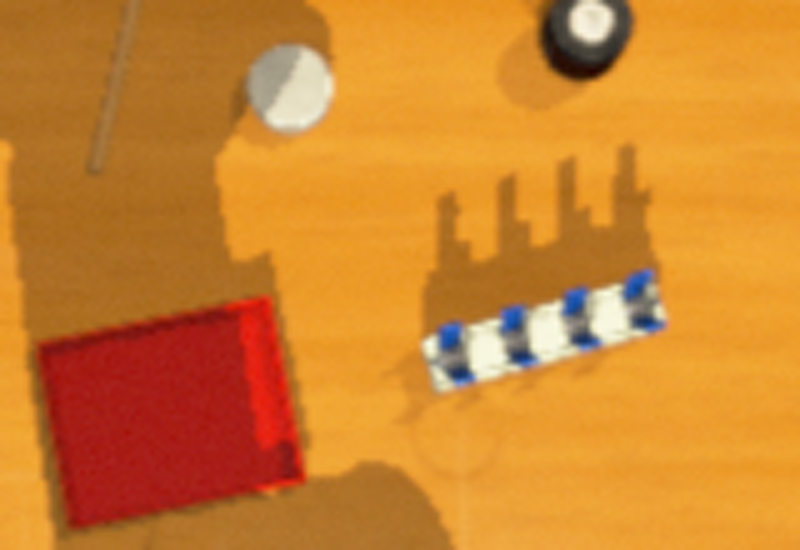

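Emit:
{"name": "jog_arm", "arguments": {
  "rows": [
    [[0,0,0],6.9,0.075],
    [[0,0,0],6.9,0.075],
    [[0,0,0],6.9,0.075],
    [[0,0,0],6.9,0.075],
    [[0,0,0],6.9,0.075],
    [[0,0,0],6.9,0.075],
    [[0,0,0],6.9,0.075],
    [[0,0,0],0,0.075],
    [[0,0,0],0,0.075]
  ],
  "squeeze": 6.5
}}

```text
time_s: 1.55
ee_pos: [0.248, 0.4909, 0.2054]
eef_rot: [-3.142, 0.0, 1.835]
force: [1.0, -0.8, 0.6]
grip_width: 0.0747
grip_force: 0.0
```

```bash
cat > go.py <<'E'
import sys
from h import *
C=np.array([.559,-.192]);Y=np.radians(14.9);ry=np.array([-np.sin(Y),np.cos(Y)])
SL={i:np.r_[C+ry*s,.062] for i,s in enumerate((.075,.025,-.025,-.075),1)}
ty=np.radians(10.6);TC=np.array([.5,.102]);tr=np.array([-np.sin(ty),np.cos(ty)])
for i,s in enumerate((-.045,0,.045,.0),1): SL[f"t{i}"]=np.r_[TC+tr*s,.064]
def R(e):
    from scipy.spatial.transform import Rotation as r
    return r.from_euler("xyz",e).as_matrix()
if __name__=="__main__":
    o=get_obs(); Rm=R(o["eef_rot"]); print("t",o["time_s"],"rot",np.round(o["eef_rot"],3),"pos",np.round(o["ee_pos"],4),"turn to 1.831 deg:",np.degrees(o["eef_rot"][2]-1.831).round(2))
    for k,p in SL.items(): print(k,p.round(4),"tool shift mm",(Rm.T@(p-np.array(o["ee_pos"]))*1000).round(1))
E
python3 go.py
```

```text
t 1.55 rot [-3.142  0.     1.835] pos [0.248  0.4909 0.2054] turn to 1.831 deg: 0.21
1 [ 0.5397 -0.1195  0.062 ] tool shift mm [-665.4  122.4  143.5]
2 [ 0.5526 -0.1678  0.062 ] tool shift mm [-715.4  122.3  143.5]
3 [ 0.5654 -0.2162  0.062 ] tool shift mm [-765.4  122.1  143.5]
4 [ 0.5783 -0.2645  0.062 ] tool shift mm [-815.4  121.9  143.5]
t1 [0.5083 0.0578 0.064 ] tool shift mm [-486.   138.3  141.4]
t2 [0.5   0.102 0.064] tool shift mm [-441.1  141.9  141.4]
t3 [0.4917 0.1462 0.064 ] tool shift mm [-396.3  145.4  141.4]
t4 [0.5   0.102 0.064] tool shift mm [-441.1  141.9  141.4]
```

Emit:
{"name": "jog_arm", "arguments": {
  "rows": [
    [[-0.033,0.006,0],0,0.075],
    [[-0.033,0.006,0],0,0.075],
    [[-0.033,0.006,0],0,0.075],
    [[-0.033,0.006,0],0,0.075],
    [[-0.033,0.006,0],0,0.075],
    [[-0.033,0.006,0],0,0.075],
    [[-0.033,0.006,0],0,0.075],
    [[-0.033,0.006,0],0,0.075],
    [[-0.033,0.006,0],0,0.075],
    [[-0.033,0.006,0],0,0.075]
  ]
}}

```text
time_s: 2.38
ee_pos: [0.3912, 0.1859, 0.2057]
eef_rot: [3.141, -0.0, 1.836]
force: [0.4, -0.1, 0.1]
grip_width: 0.0752
grip_force: 0.0
```

Emit:
{"name": "jog_arm", "arguments": {
  "rows": [
    [[-0.033,0.006,0],0.2,0.075],
    [[-0.033,0.006,0],0,0.075],
    [[-0.033,0.006,0],0,0.075],
    [[-0.033,0.006,0],0,0.075],
    [[-0.033,0.006,0],0,0.075],
    [[-0.033,0.006,0.02],0,0.075],
    [[-0.033,0.006,0.02],0,0.075],
    [[-0.033,0.006,0.02],0,0.075],
    [[-0.033,0.006,0],0,0.075],
    [[-0.033,0.006,0],0,0.075],
    [[0,0,0],0,0.075],
    [[0,0,0],0,0.075]
  ]
}}

```text
time_s: 3.38
ee_pos: [0.5327, -0.1176, 0.1449]
eef_rot: [-3.141, -0.0, 1.829]
force: [0.7, -0.5, -0.6]
grip_width: 0.0748
grip_force: 0.0
```

```bash
python3 go.py|head -3
```

```text
t 3.3833 rot [-3.141 -0.     1.829] pos [ 0.5327 -0.1176  0.1449] turn to 1.831 deg: -0.12
1 [ 0.5397 -0.1195  0.062 ] tool shift mm [-3.7  6.3 82.9]
2 [ 0.5526 -0.1678  0.062 ] tool shift mm [-53.7   6.4  82.9]
```

Emit:
{"name": "jog_arm", "arguments": {
  "rows": [
    [[-0.004,0.006,0.01],0,0.075],
    [[0,0,0.02],0,0.075],
    [[0,0,0.02],0,0.075],
    [[0,0,0.02],0,0.075],
    [[0,0,0.013],0,0.075],
    [[0,0,0],0,0.075],
    [[0,0,0],0,0.075]
  ]
}}

```text
time_s: 3.97
ee_pos: [0.5393, -0.118, 0.0627]
eef_rot: [-3.141, -0.0, 1.83]
force: [0.5, 0.3, -0.6]
grip_width: 0.0745
grip_force: 0.0
```

```bash
python3 - <<'E'
from h import *
c=camera("side"); big=cv2.resize(c["image"][180:280,260:400],None,fx=5,fy=5,interpolation=cv2.INTER_CUBIC); cv2.imwrite("pics/s2.png",big[:,:,::-1])
E
python3 go.py | head -2
```

```text
t 4.0167 rot [3.141 0.    1.829] pos [ 0.5398 -0.1183  0.0634] turn to 1.831 deg: -0.09
1 [ 0.5397 -0.1195  0.062 ] tool shift mm [-1.2 -0.4  1.4]
```

View pics/s2.png

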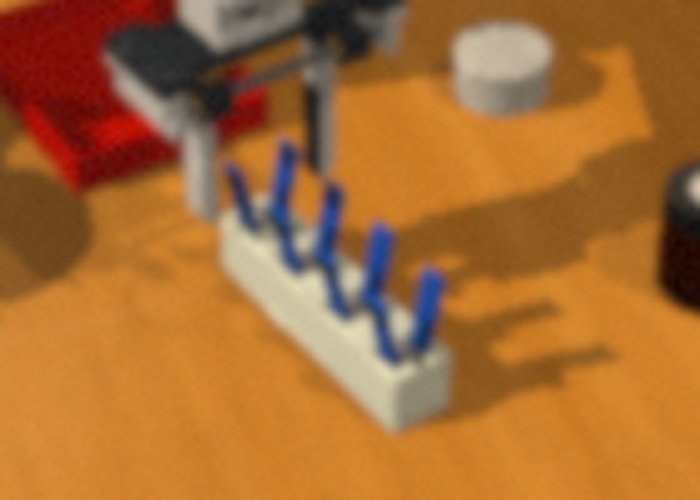

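The fingers straddle the far clip, at (200,190) and (318,140) in the crop. I close gently.

Emit:
{"name": "jog_arm", "arguments": {
  "rows": [
    [[0,0,0],0,0.06],
    [[0,0,0],0,0.05],
    [[0,0,0],0,0.045],
    [[0,0,0],0,0.04],
    [[0,0,0],0,0.03],
    [[0,0,0],0,0.02],
    [[0,0,0],0,0.02],
    [[0,0,0],0,0.02],
    [[0,0,0],0,0.02],
    [[0,0,0],0,0.02]
  ],
  "squeeze": 6.5
}}

```text
time_s: 4.85
ee_pos: [0.5397, -0.1189, 0.0627]
eef_rot: [3.141, 0.0, 1.827]
force: [-0.5, -0.4, 4.9]
grip_width: 0.0461
grip_force: 6.5
```

Emit:
{"name": "jog_arm", "arguments": {
  "rows": [
    [[0,0,0],0,0.02],
    [[0,0,0],0,0.02],
    [[0,0,0],0,0.02],
    [[0,0,0],0,0.02]
  ],
  "squeeze": 9
}}

```text
time_s: 5.18
ee_pos: [0.54, -0.119, 0.063]
eef_rot: [3.141, 0.001, 1.827]
force: [0.1, 0.5, 6.8]
grip_width: 0.044
grip_force: 9.0
```

Slot 1 is sound: 9 N barely closes it. Release it and go to slot 2.

Emit:
{"name": "jog_arm", "arguments": {
  "rows": [
    [[0,0,0],0,0.05],
    [[0,0,0],0,0.075],
    [[0,0,0],0,0.075],
    [[0,0,0],0,0.075],
    [[0,0,0],0,0.075],
    [[0,0,-0.03],0,0.075],
    [[0,0,-0.03],0,0.075],
    [[-0.025,0,0],0,0.075],
    [[-0.025,0,0],0,0.075],
    [[0,0,0],0,0.075],
    [[0,0,0],0,0.075]
  ],
  "squeeze": 6
}}

```text
time_s: 6.1
ee_pos: [0.552, -0.1679, 0.1221]
eef_rot: [-3.141, -0.0, 1.826]
force: [-0.5, -0.1, 0.8]
grip_width: 0.0749
grip_force: 0.0
```

```bash
python3 go.py|head -3
```

```text
t 6.1 rot [-3.141 -0.     1.826] pos [ 0.552  -0.1679  0.1221] turn to 1.831 deg: -0.3
1 [ 0.5397 -0.1195  0.062 ] tool shift mm [49.9  0.3 60.1]
2 [ 0.5526 -0.1678  0.062 ] tool shift mm [-0.1  0.6 60.1]
```

Emit:
{"name": "jog_arm", "arguments": {
  "rows": [
    [[0,0,0.02],-0.3,0.075],
    [[0,0,0.02],0,0.06],
    [[0,0,0.02],0,0.06],
    [[0,0,0],0,0.06],
    [[0,0,0],0,0.05],
    [[0,0,0],0,0.04],
    [[0,0,0],0,0.02],
    [[0,0,0],0,0.02],
    [[0,0,0],0,0.02],
    [[0,0,0],0,0.02],
    [[0,0,0],0,0.02],
    [[0,0,0],0,0.02]
  ],
  "squeeze": 6
}}

```text
time_s: 7.1
ee_pos: [0.5532, -0.1674, 0.064]
eef_rot: [3.139, 0.002, 1.832]
force: [0.8, 1.0, 6.9]
grip_width: 0.03
grip_force: 6.0
```

Emit:
{"name": "jog_arm", "arguments": {
  "rows": [
    [[0,0,0],0,0.02],
    [[0,0,0],0,0.02],
    [[0,0,0],0,0.02],
    [[0,0,0],0,0.02]
  ],
  "squeeze": 15
}}

```text
time_s: 7.43
ee_pos: [0.5531, -0.1676, 0.0641]
eef_rot: [3.139, 0.002, 1.833]
force: [0.2, 0.1, 9.4]
grip_width: 0.025
grip_force: 15.0
```

Slot 2 is weak and squeezed to the stop, so lift it.

Emit:
{"name": "jog_arm", "arguments": {
  "rows": [
    [[0,0,-0.005],0,0.02],
    [[0,0,-0.01],0,0.02],
    [[0,0,-0.015],0,0.02],
    [[0,0,-0.02],0,0.02],
    [[0,0,-0.025],0,0.02],
    [[0,0,-0.025],0,0.02],
    [[0,0,-0.015],0,0.02],
    [[0,0,0],0,0.02]
  ],
  "squeeze": 20
}}

```text
time_s: 8.1
ee_pos: [0.5533, -0.1676, 0.1818]
eef_rot: [3.137, 0.003, 1.833]
force: [0.4, 0.1, 0.6]
grip_width: 0.0242
grip_force: 20.0
```

```bash
python3 - <<'E'
from h import *
c=camera("side"); big=cv2.resize(c["image"][160:280,260:400],None,fx=5,fy=5,interpolation=cv2.INTER_CUBIC); cv2.imwrite("pics/s3.png",big[:,:,::-1])
E
python3 go.py
```

```text
t 8.15 rot [3.139e+00 2.000e-03 1.833e+00] pos [ 0.5527 -0.1674  0.1794] turn to 1.831 deg: 0.09
1 [ 0.5397 -0.1195  0.062 ] tool shift mm [ 49.8  -0.4 117.3]
2 [ 0.5526 -0.1678  0.062 ] tool shift mm [ -0.2  -0.5 117.4]
3 [ 0.5654 -0.2162  0.062 ] tool shift mm [-50.2  -0.6 117.4]
4 [ 0.5783 -0.2645  0.062 ] tool shift mm [-100.2   -0.7  117.5]
t1 [0.5083 0.0578 0.064 ] tool shift mm [229.2  15.1 115. ]
t2 [0.5   0.102 0.064] tool shift mm [274.   18.5 114.9]
t3 [0.4917 0.1462 0.064 ] tool shift mm [318.9  22.  114.8]
t4 [0.5   0.102 0.064] tool shift mm [274.   18.5 114.9]
```

View pics/s3.png

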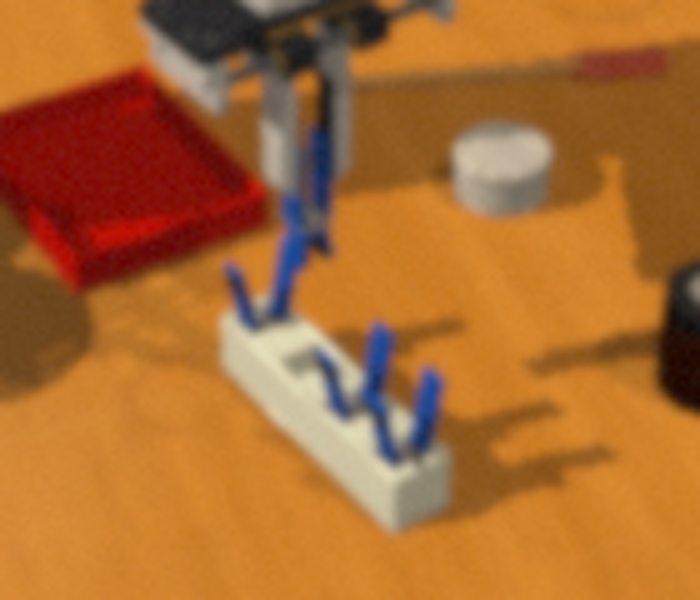

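The clip is held between the fingers at about (310,210) in the crop, and slot 2 is empty. Carry it to the tray.

Emit:
{"name": "jog_arm", "arguments": {
  "rows": [
    [[0.02,0.002,0],0,0.02],
    [[0.03,0.002,0],0,0.02],
    [[0.033,0.002,0],0,0.02],
    [[0.033,0.002,0],0,0.02],
    [[0.033,0.002,0],0,0.02],
    [[0.033,0.002,0],0,0.02],
    [[0.033,0.002,0],0,0.02],
    [[0.033,0.002,0],0,0.02],
    [[0.033,0.002,0.02],0,0.02],
    [[0.028,0.002,0.02],0,0.02],
    [[0.01,0.002,0.02],0,0.02],
    [[0,0,0],0,0.02]
  ]
}}

```text
time_s: 9.15
ee_pos: [0.4881, 0.148, 0.1131]
eef_rot: [-3.134, -0.0, 1.835]
force: [-0.1, -0.4, -0.6]
grip_width: 0.0245
grip_force: 20.0
```

```bash
python3 - <<'E'
from fit import *
p=np.array(get_obs()["ee_pos"]); print(p.round(4))
c=camera("side"); P,I,u,v=cloud(c,[p[0]-.06,p[1]-.06,.03],[p[0]+.06,p[1]+.06,.3])
b=I[:,2]>I[:,0]+30; print(b.sum(),P[b].min(0).round(3),P[b].max(0).round(3),P[b].mean(0).round(3))
n=(I.max(1)-I.min(1)<40)&(P[:,2]<p[2]); print("greyish below tcp",n.sum(),P[n].min(0).round(3) if n.any() else 0)
E
python3 go.py | grep -E "t3|rot"
```

```text
[0.4881 0.148  0.1131]
14 [0.475 0.132 0.061] [0.497 0.152 0.141] [0.488 0.14  0.109]
greyish below tcp 73 [0.471 0.129 0.054]
t 9.2 rot [-3.137 -0.     1.834] pos [0.4893 0.1469 0.1153] turn to 1.831 deg: 0.2
t3 [0.4917 0.1462 0.064 ] tool shift mm [-1.3  2.4 51.3]
```

Emit:
{"name": "jog_arm", "arguments": {
  "rows": [
    [[0,0,0.02],0,0.02],
    [[0,0,0.015],0,0.02],
    [[0,0,0.009],0,0.02],
    [[0,0,0.004],0,0.02],
    [[0,0,0],0,0.02],
    [[0,0,0],0,0.02]
  ]
}}

```text
time_s: 9.7
ee_pos: [0.4914, 0.1463, 0.0703]
eef_rot: [3.141, 0.0, 1.832]
force: [0.6, 0.0, -0.0]
grip_width: 0.0242
grip_force: 20.0
```

Emit:
{"name": "jog_arm", "arguments": {
  "rows": [
    [[0,0,0.003],0,0.02],
    [[0,0,0.003],0,0.02],
    [[0,0,0],0,0.02],
    [[0,0,0],0,0.02]
  ]
}}

```text
time_s: 10.03
ee_pos: [0.4909, 0.1466, 0.0635]
eef_rot: [3.141, 0.0, 1.833]
force: [-0.3, 0.6, -0.5]
grip_width: 0.0244
grip_force: 20.0
```

Emit:
{"name": "jog_arm", "arguments": {
  "rows": [
    [[0,0,0.002],0,0.02],
    [[0,0,0],0,0.03],
    [[0,0,0],0,0.04],
    [[0,0,0],0,0.05],
    [[0,0,0],0,0.06],
    [[0,0,0],0,0.075],
    [[0,0,0],0,0.075],
    [[0,0,-0.02],0,0.075],
    [[0,0,-0.03],0,0.075],
    [[0,0,-0.02],0,0.075],
    [[0,0,0],0,0.075]
  ]
}}

```text
time_s: 10.95
ee_pos: [0.4925, 0.147, 0.1353]
eef_rot: [3.136, 0.0, 1.833]
force: [-0.1, -0.1, -0.1]
grip_width: 0.075
grip_force: 0.0
```

```bash
python3 - <<'E'
from fit import *
c=camera("side"); P,I,u,v=cloud(c,[.42,.0,.012],[.6,.22,.12])
b=I[:,2]>I[:,0]+30; print("tray blue",b.sum(),P[b].min(0).round(3),P[b].max(0).round(3))
E
python3 go.py
```

```text
tray blue 15 [0.48  0.133 0.016] [0.503 0.146 0.07 ]
t 11.0 rot [3.138 0.    1.833] pos [0.4917 0.1468 0.1331] turn to 1.831 deg: 0.09
1 [ 0.5397 -0.1195  0.062 ] tool shift mm [-269.7  -22.8   71.1]
2 [ 0.5526 -0.1678  0.062 ] tool shift mm [-319.7  -22.9   71.1]
3 [ 0.5654 -0.2162  0.062 ] tool shift mm [-369.7  -23.    71.1]
4 [ 0.5783 -0.2645  0.062 ] tool shift mm [-419.7  -23.1   71.1]
t1 [0.5083 0.0578 0.064 ] tool shift mm [-90.3  -7.3  69.1]
t2 [0.5   0.102 0.064] tool shift mm [-45.4  -3.8  69.1]
t3 [0.4917 0.1462 0.064 ] tool shift mm [-0.5 -0.4 69.1]
t4 [0.5   0.102 0.064] tool shift mm [-45.4  -3.8  69.1]
```

Standing in the tray. On to slot 3.

Emit:
{"name": "jog_arm", "arguments": {
  "rows": [
    [[-0.033,-0.002,0],0,0.075],
    [[-0.037,-0.002,0],0,0.075],
    [[-0.037,-0.002,0],0,0.075],
    [[-0.037,-0.002,0],0,0.075],
    [[-0.037,-0.002,0],0,0.075],
    [[-0.037,-0.002,0],0,0.075],
    [[-0.037,-0.003,0],0,0.075],
    [[-0.037,-0.003,0],0,0.075],
    [[-0.037,-0.003,0],0,0.075],
    [[-0.037,-0.002,0],0,0.075],
    [[-0.004,0,0],0,0.075],
    [[0,0,0],0,0.075]
  ],
  "squeeze": 6
}}

```text
time_s: 12.0
ee_pos: [0.5638, -0.2183, 0.1296]
eef_rot: [-3.14, -0.001, 1.83]
force: [0.2, -0.3, -0.2]
grip_width: 0.0749
grip_force: 0.0
```

```bash
python3 go.py|grep -E "^3|rot"
```

```text
t 12.0 rot [-3.14e+00 -1.00e-03  1.83e+00] pos [ 0.5638 -0.2183  0.1296] turn to 1.831 deg: -0.07
3 [ 0.5654 -0.2162  0.062 ] tool shift mm [ 1.6  2.3 67.6]
```

Emit:
{"name": "jog_arm", "arguments": {
  "rows": [
    [[0,0.001,0.02],0,0.075],
    [[0,0,0.02],0,0.075],
    [[0,0,0.02],0,0.065],
    [[0,0,0.006],0,0.06],
    [[0,0,0],0,0.05],
    [[0,0,0],0,0.04],
    [[0,0,0],0,0.02],
    [[0,0,0],0,0.02],
    [[0,0,0],0,0.02],
    [[0,0,0],0,0.02],
    [[0,0,0],0,0.02],
    [[0,0,0],0,0.02]
  ],
  "squeeze": 6
}}

```text
time_s: 13.0
ee_pos: [0.566, -0.2168, 0.0665]
eef_rot: [3.14, 0.001, 1.832]
force: [-0.2, 0.1, 6.8]
grip_width: 0.0456
grip_force: 6.0
```

Emit:
{"name": "jog_arm", "arguments": {
  "rows": [
    [[0,0,0],0,0.02],
    [[0,0,0],0,0.02],
    [[0,0,0],0,0.02],
    [[0,0,0],0,0.02]
  ],
  "squeeze": 9
}}

```text
time_s: 13.33
ee_pos: [0.5661, -0.2168, 0.0666]
eef_rot: [3.14, 0.001, 1.832]
force: [-0.4, 0.4, 7.5]
grip_width: 0.0446
grip_force: 9.0
```

Slot 3 is sound. Next is slot 4.

Emit:
{"name": "jog_arm", "arguments": {
  "rows": [
    [[0,0,0],0,0.05],
    [[0,0,0],0,0.075],
    [[0,0,0],0,0.075],
    [[0,0,0],0,0.075],
    [[0,0,0],0,0.075],
    [[0,0,-0.03],0,0.075],
    [[0,0,-0.03],0,0.075],
    [[-0.025,0,0],0,0.075],
    [[-0.025,0,0],0,0.075],
    [[0,0,0],0,0.075],
    [[0,0,0],0,0.075]
  ],
  "squeeze": 6
}}

```text
time_s: 14.25
ee_pos: [0.5781, -0.2654, 0.125]
eef_rot: [-3.141, -0.0, 1.831]
force: [0.3, 0.1, -0.2]
grip_width: 0.0754
grip_force: 0.0
```

```bash
python3 go.py|grep -E "^4|rot"
```

```text
t 14.25 rot [-3.141 -0.     1.831] pos [ 0.5781 -0.2654  0.125 ] turn to 1.831 deg: 0.01
4 [ 0.5783 -0.2645  0.062 ] tool shift mm [ 0.8  0.4 63. ]
```

Emit:
{"name": "jog_arm", "arguments": {
  "rows": [
    [[0,0,0.021],0,0.075],
    [[0,0,0.021],0,0.075],
    [[0,0,0.021],0,0.065],
    [[0,0,0],0,0.06],
    [[0,0,0],0,0.05],
    [[0,0,0],0,0.04],
    [[0,0,0],0,0.02],
    [[0,0,0],0,0.02],
    [[0,0,0],0,0.02],
    [[0,0,0],0,0.02],
    [[0,0,0],0,0.02],
    [[0,0,0],0,0.02]
  ],
  "squeeze": 6
}}

```text
time_s: 15.25
ee_pos: [0.5793, -0.265, 0.0641]
eef_rot: [3.139, 0.002, 1.832]
force: [1.8, 0.1, 5.5]
grip_width: 0.0296
grip_force: 6.0
```

Emit:
{"name": "jog_arm", "arguments": {
  "rows": [
    [[0,0,0],0,0.02],
    [[0,0,0],0,0.02],
    [[0,0,0],0,0.02],
    [[0,0,0],0,0.02]
  ],
  "squeeze": 9
}}

```text
time_s: 15.58
ee_pos: [0.5796, -0.265, 0.0643]
eef_rot: [3.138, 0.002, 1.833]
force: [2.0, 1.9, 6.2]
grip_width: 0.0257
grip_force: 9.0
```

Slot 4 is weak. Squeeze it harder and lift.

Emit:
{"name": "jog_arm", "arguments": {
  "rows": [
    [[0,0,0],0,0.02],
    [[0,0,0],0,0.02],
    [[0,0,0],0,0.02],
    [[0,0,-0.005],0,0.02],
    [[0,0,-0.01],0,0.02],
    [[0,0,-0.015],0,0.02],
    [[0,0,-0.02],0,0.02],
    [[0,0,-0.025],0,0.02],
    [[0,0,-0.025],0,0.02],
    [[0,0,-0.02],0,0.02],
    [[0,0,0],0,0.02],
    [[0,0,0],0,0.02]
  ],
  "squeeze": 20
}}

```text
time_s: 16.58
ee_pos: [0.5785, -0.2649, 0.1837]
eef_rot: [3.14, 0.001, 1.832]
force: [-0.3, -0.2, -1.4]
grip_width: 0.0242
grip_force: 20.0
```

```bash
python3 go.py|grep -E "^t|rot"
```

```text
t 16.5833 rot [3.140e+00 1.000e-03 1.832e+00] pos [ 0.5785 -0.2649  0.1837] turn to 1.831 deg: 0.09
t1 [0.5083 0.0578 0.064 ] tool shift mm [330.   15.5 119.3]
t2 [0.5   0.102 0.064] tool shift mm [374.9  18.9 119.2]
t3 [0.4917 0.1462 0.064 ] tool shift mm [419.8  22.4 119.1]
t4 [0.5   0.102 0.064] tool shift mm [374.9  18.9 119.2]
```

Emit:
{"name": "jog_arm", "arguments": {
  "rows": [
    [[0.02,0,0],0,0.02],
    [[0.03,0.002,0],0,0.02],
    [[0.034,0.002,0],0,0.02],
    [[0.034,0.002,0],0,0.02],
    [[0.034,0.002,0],0,0.02],
    [[0.034,0.002,0],0,0.02],
    [[0.034,0.002,0],0,0.02],
    [[0.034,0.002,0],0,0.02],
    [[0.034,0.001,0],0,0.02],
    [[0.03,0,0.02],0,0.02],
    [[0.015,0,0.03],0,0.02],
    [[0,0,0.02],0,0.02]
  ]
}}

```text
time_s: 17.58
ee_pos: [0.5045, 0.0633, 0.1096]
eef_rot: [-3.139, -0.001, 1.835]
force: [0.3, -0.6, -0.8]
grip_width: 0.0239
grip_force: 20.0
```

Emit:
{"name": "jog_arm", "arguments": {
  "rows": [
    [[0,0,0.02],0,0.02],
    [[0,0,0.01],0,0.02],
    [[0,0,0],0,0.02],
    [[0,0,0],0,0.02]
  ]
}}

```text
time_s: 17.92
ee_pos: [0.5065, 0.0606, 0.0823]
eef_rot: [-3.14, -0.0, 1.832]
force: [0.8, 0.5, -0.1]
grip_width: 0.0241
grip_force: 20.0
```

```bash
python3 go.py|grep -E "^t1|rot"
```

```text
t 17.9167 rot [-3.14  -0.     1.832] pos [0.5065 0.0606 0.0823] turn to 1.831 deg: 0.07
t1 [0.5083 0.0578 0.064 ] tool shift mm [-3.2  1.  18.3]
```

Emit:
{"name": "jog_arm", "arguments": {
  "rows": [
    [[-0.002,0,0.008],0,0.02],
    [[0,0,0.006],0,0.02],
    [[0,0,0.003],0,0.02],
    [[0,0,0.002],0,0.02],
    [[0,0,0],0,0.02]
  ]
}}

```text
time_s: 18.33
ee_pos: [0.5073, 0.0587, 0.0635]
eef_rot: [3.141, 0.0, 1.832]
force: [-0.2, 0.1, 0.0]
grip_width: 0.0243
grip_force: 20.0
```

Emit:
{"name": "jog_arm", "arguments": {
  "rows": [
    [[0,0,0],0,0.03],
    [[0,0,0],0,0.04],
    [[0,0,0],0,0.05],
    [[0,0,0],0,0.06],
    [[0,0,0],0,0.075],
    [[0,0,0],0,0.075],
    [[0,0,-0.02],0,0.075],
    [[0,0,-0.04],0,0.075],
    [[0,0,-0.04],0,0.075],
    [[0,0,-0.04],0,0.075],
    [[0,0,0],0,0.075],
    [[0,0,0],0,0.075]
  ]
}}

```text
time_s: 19.33
ee_pos: [0.5079, 0.0589, 0.2053]
eef_rot: [3.138, 0.001, 1.833]
force: [0.0, 0.4, -0.4]
grip_width: 0.0748
grip_force: 0.0
```

```bash
python3 - <<'E'
from h import *
c=camera("side"); t=c["image"][165:275,230:380]
cv2.imwrite("pics/end.png",cv2.resize(t,None,fx=5,fy=5,interpolation=cv2.INTER_CUBIC)[:,:,::-1])
print(get_obs()["ee_pos"],get_obs()["time_s"])
E
```

```text
[0.50712847 0.05883208 0.20336431] 19.3833
```

View pics/end.png

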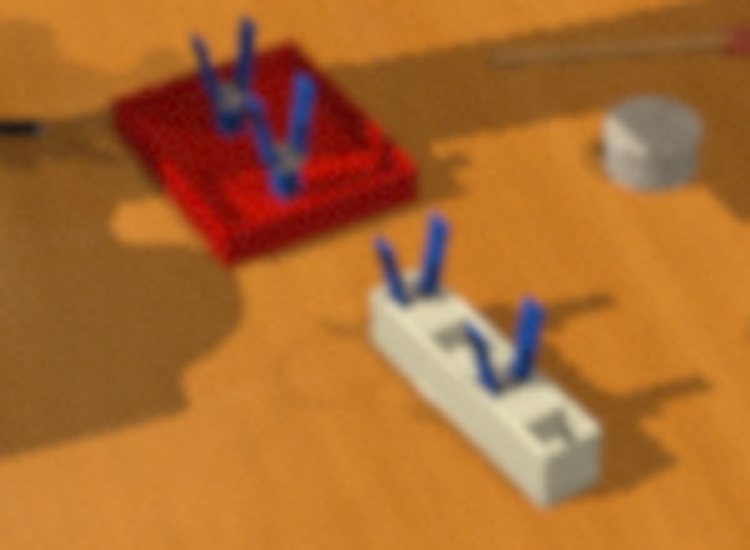

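Two clips stand in the tray, at (230,100) and (287,165), and two in rack slots 1 and 3, at (412,270) and (508,360). The gripper is clear of everything.

```bash
python3 -c "
from station import *
print(hand_in())"
```

```text
the job is handed in; nothing more can be done
None
```

Two of the four clips felt weak and now stand in the red tray, the two sound ones are still in the rack, the jars, tin and label roll were not touched, and the job was handed in at about 19 s.

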